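Clean the pick-up pen's nozzle and lay the pen on its rest

ROBOT

A 7-joint arm with a two-finger parallel gripper is mounted at the origin on the work surface. World frame = base frame: x ahead of the robot, y to its left, z up, the work surface at z = 0. Lengths are in m, angles in rad, forces in N, time in s.
With the tool pointing down it reaches from about 0.425 to 0.925 m from the base axis. Payload 6.8 kg.
Tool frame: the origin (TCP) lies at the very end of the fingers, on their centre line; the grasp point (between the pads) lies 19 mm behind it; z points along the fingers, y is the line along which they close (so a half turn about z gives the same grasp; the last joint's range is limited). The gripper opens to 85 mm and grips with 20 to 120 N. Pads are 22 mm wide; open, the fingers measure 114 mm over their backs; the gripper's body (76 mm by 85 mm) begins 54 mm behind the grasp point. The pads swing forward as they close: fully open they stand 13 mm farther back than shut.
Start: joints at [1.146, 0.477, 0.022, 1.555, -0.011, 1.109, -0.083], TCP at [0.21, -0.641, 0.231] pointing down, gripper open.
Joint ranges: [-2.96, 2.96], [-0.34, 2.1], [-1.41, 1.46], [0.24, 2.44], [-1.37, 4.51], [0.17, 1.92], [-2.96, 2.96]. Speed limits (rad/s): [2.39, 2.39, 3.14, 3.14, 3.14, 3.14, 3.14].

INTERFACE

Orientations are given as a unit quaternion [w, x, y, z].
In Python, from station import bot gives the robot as it stands.
- The arm moves only by the tool jog_arm, never from a script. Its argument "motion" is a list of rows, each a list of 7 numbers: the turn, a rotation vector about the tool's x, y, z in rad, then the shift along the tool's x, y, z in mm, then the finger opening in mm, from 0 to 85.4. A call has 1 to 10 rows; each row is the pose to reach, as a shift and turn from the pose commanded when the call began, along the tool's axes at that moment; what a row does not reach only later rows make up. A row lasts 1/8 s, in which the tool goes at most 62.5 mm and 10.7 degrees, less where a joint would pass 70% of its speed; a pose out of reach is approached as far as the arm can. A call with a gripper value outside its range is refused whole. The fingers move at their own pace and stop on an object; "grip_force" is the grip in N (left out, the last holds). Time passes only in rows, so rows that repeat a pose let the fingers close. It gives the time, the measured TCP pose, the force, the opening and the grip force at its end, in the units of the state.
- bot.get_obs(): the state, without advancing time (a new reading comes with each control period).
- bot.read_camera(name): name is "scene" or "top"; returns a dict with "pixels" (384x512x3 uint8, red, green, blue), "camera_matrix" (3x3 intrinsics, pixels), "T" (4x4, takes a point from camera to world coordinates). Camera axes: x right, y down, z forward; pixel columns grow to the right and rows downward; lengths in m; the calibration is good to about 2 mm. A picture is of the moment at which its call begins. There is no depth.
- bot.hand_in(): hands the job in; it is judged then, once.
Trained networks look in a picture, given as the dict that the camera call returned (one of the last four; its "shot" number tells which), for a name from the list of things; names that differ only in an ending like _2 or _b are one class to them, and where a whole thing is asked for, a point or a joint stands for the part that bears it (a point fixed in the world has none). Each returns a list of dicts, best first, with "score" (0 to 1); they miss things now and then, are a little off and sometimes report something else, mostly with a low value. They report only what shows in the picture. A call takes as long as a camera call. They do not tell look-alikes from the thing itself.
- bot.spot_in(thing, picture): "xy" ([column, row] in pixels, amid what is visible of it).
- bot.tip_of(thing, picture): "xy" ([column, row] in pixels: a listed point, or the origin of a listed thing).
The state is a dict: "t": time; "q": joint angles; "joint_vel": joint speeds; "joint_torque": joint torques, N m; "eef_pos": TCP position; "tool_rot": TCP orientation; "contact_force": force on the tool from outside, world axes, zero at the start; "torque": the same for the moment, N m; "gripper_width": opening from 0.0 (shut) to 1.0 (fully open); "grasp_force": force on a finger pad.
Only numpy, scipy, OpenCV 4.12 (cv2) and the standard library are available. Lean on these libraries where they do the work, as an engineer would, in place of code of your own. Each camera call takes 0.05 s, during which the arm holds its last target. There are 200 camera calls.

TASK

Take the vacuum pick-up pen out of its upright stand and dip its orange nozzle, straight along the leaning white cup, gently onto the pink cleaning pad inside, pushing the springy pad about halfway down its travel for a moment. Then lay the pen gently in the sloping blue rest, nozzle down the slope, with its blue collar against the trough's upper end, and let go of it; leave the board, bottle, bin and reel where they are.

Things in the scene. Friction and masses are not known exactly. Their poses are not given: they have to be found in the camera images.
- pen: Pick-up pen, round, 162 mm long, 40 to 85 g, loose; starts upright in the stand, nozzle down. Origin at the nozzle's end, z up the pen. From the nozzle: orange nozzle 9 mm dia to z=12, aluminium shank 14 mm dia to z=85, blue collar 25 mm dia to z=91, white handle 16 mm dia to z=162.
- pen_collar (a point): On the pen's axis at the underside of the collar, 85 mm from the nozzle's end.
- pen_grip (a point): On the pen's axis in the middle of the white handle, 125 mm from the nozzle's end: a good place to grip.
- stand: Fixed upright stand on a black 80 x 80 x 10 mm foot, origin under its centre. A grey 62 x 62 mm plate, top 100 mm above the table, has a 19 mm hole on the vertical axis; the pen's collar lies on the plate, its nozzle hangs 15 mm above the table. Pull straight up 90 mm or more to clear it.
- cup: White open cup, fixed, leaning 35 deg from vertical, mouth up and towards the robot's right (-y, within 20 deg). Origin at the rim's centre, 90 mm above the table; z along the cup's axis, out of the mouth; y level. Inner radius 15 mm, outer 19 mm. Across it, square to its axis, lies a flat pink pad, its top 26 to 44 mm below the rim: unknown until touched.
- cup_stand: The cup's fixed black foot, 95 x 80 x 12 mm, origin under its centre; nothing on it is higher than the cup.
- pad (a joint): How far the pink pad is pushed down, m: 0 at rest, 0.010 fully down. A spring: begins to give at 1.4 N, 5 N at halfway, 8.4 N fully down, solid after that. Springs back when left.
- trough: Blue 90 degree V trough, fixed, 55 mm long, leaning 42 deg from vertical, upper end to the robot's right (-y, within 20 deg). Origin 105 mm above the table, on the axis of a laid pen at the trough's upper end: the underside of the pen's collar belongs here. z up the slope; x out of the V's open side, up and left; y level. V 27 mm wide. Nothing stands beyond its upper end.
- rest: The trough's fixed black foot, 100 x 80 x 10 mm, origin under its centre.
- board: Bystander: green circuit board, 75 x 115 mm, up to 20 mm high, lying on the table. Origin under its centre.
- bottle: Bystander: closed amber bottle, 44 mm dia, 95 mm high. Origin under its centre.
- bin: Bystander: small yellow open bin, 80 x 120 x 40 mm. Origin under its centre.
- reel: Bystander: grey empty reel lying flat, 80 mm dia, 30 mm high. Origin under its centre.
Things that resemble listed ones, but are neither listed nor needed, are in the scene too. Leave any purple look-alike of the pen alone.

How it is judged:
By the outcome, as a careful person would: the job done as asked, in the order asked, and still so for the second after the job is handed in, with the robot touching nothing.
It also fails if it takes over 56 s, if anything falls off the work surface, if the arm or the gripper's body presses on something with over 40 N, if the wrist force passes 120 N, or if a joint passes its speed limit or range.

## Working session

There is one attempt and no reset: what is moved stays moved. The work goes in short steps, Python scripts to look and compute and a tool call to move; the robot and the scene stay as the last step left them, time stands still between calls to the robot, and variables do not carry over. Pictures are saved under pics/ and viewed, at most 10 in all, crops included, and the job is handed in when it is done.

Besides the shell and the picture viewer there is one more tool, called after "Request:" as name(argument=value, ...), one argument or row to a line, values as JSON. jog_arm: Moves the arm, as the interface text tells. Its arguments: {"type":"object","properties":{"motion":{"type":"array"},"grip_force":{"type":"number"}},"required":["motion"]}

```bash
mkdir -p pics; ls; cat > h.py <<'E'
import numpy as np,cv2
from station import bot
from scipy.spatial.transform import Rotation as R
def rot(q): return R.from_quat([q[1],q[2],q[3],q[0]])
def ray(p,xy):
    K=np.array(p["camera_matrix"]);T=np.array(p["T"])
    d=T[:3,:3]@np.linalg.inv(K)@np.array([xy[0],xy[1],1.]);return T[:3,3],d/np.linalg.norm(d)
def atz(p,xy,z):
    o,d=ray(p,xy);return o+d*(z-o[2])/d[2]
def tri(rs):
    A=sum(np.eye(3)-np.outer(d,d) for o,d in rs);b=sum((np.eye(3)-np.outer(d,d))@o for o,d in rs)
    x=np.linalg.solve(A,b);return x,[np.linalg.norm((np.eye(3)-np.outer(d,d))@(x-o))*1e3 for o,d in rs]
def proj(p,X):
    T=np.linalg.inv(np.array(p["T"]));c=T[:3,:3]@X+T[:3,3];u=np.array(p["camera_matrix"])@c;return u[:2]/u[2]
E
python3 - <<'E'
from h import *
np.set_printoptions(precision=4,suppress=True)
ps={}
for n in("scene","top"):
    p=ps[n]=bot.read_camera(n);cv2.imwrite(f"pics/{n}0.png",cv2.cvtColor(p["pixels"],cv2.COLOR_RGB2BGR))
    print(n,np.array(p["T"]).round(3).tolist(),np.array(p["camera_matrix"])[0,0])
    for t in["pen","pen_collar","pen_grip","stand","cup","cup_stand","trough","rest","board","bottle","bin","reel"]:
        f=lambda l:[(round(d["score"],2),np.round(d["xy"],1).tolist()) for d in l[:3]]
        print(t,"spot",f(bot.spot_in(t,p)),"tip",f(bot.tip_of(t,p)))
print(bot.get_obs())
a=np.hstack([cv2.imread("pics/scene0.png"),cv2.imread("pics/top0.png")])
E
```

```text
pics
scene [[-0.311, 0.591, -0.744, 1.197], [0.95, 0.19, -0.246, 0.197], [-0.004, -0.784, -0.621, 0.635], [0.0, 0.0, 0.0, 1.0]] 389.18307946224104
pen spot [(0.86, [346.7, 225.6]), (0.81, [392.4, 238.8]), (0.79, [305.8, 210.9])] tip [(0.82, [340.3, 261.5]), (0.8, [330.6, 233.1]), (0.7, [300.6, 242.2])]
pen_collar spot [(0.94, [389.3, 239.9]), (0.76, [304.4, 212.3]), (0.74, [371.8, 203.7])] tip [(0.95, [343.5, 231.4]), (0.93, [330.6, 207.3]), (0.86, [305.7, 214.4])]
pen_grip spot [(0.98, [307.1, 209.7]), (0.8, [337.2, 204.5]), (0.77, [391.6, 240.3])] tip [(0.91, [399.3, 225.5]), (0.7, [352.0, 213.8]), (0.67, [334.5, 191.5])]
stand spot [(0.76, [342.9, 254.8]), (0.71, [298.9, 306.1])] tip [(0.88, [337.4, 264.2])]
cup spot [(0.68, [170.2, 204.0]), (0.48, [246.9, 215.4])] tip [(0.87, [157.2, 193.5]), (0.44, [176.5, 216.4])]
cup_stand spot [(0.82, [173.1, 211.3]), (0.55, [346.8, 223.6])] tip [(0.63, [171.3, 219.1])]
trough spot [(0.97, [244.4, 217.2])] tip [(0.75, [243.0, 204.7])]
rest spot [(0.58, [251.2, 237.3])] tip [(0.95, [253.3, 239.8])]
board spot [(0.65, [278.0, 200.3]), (0.55, [1
[... 1394 characters left out ...]
]
bottle spot [(0.62, [212.1, 128.1])] tip [(0.73, [213.5, 131.5])]
bin spot [] tip [(0.63, [303.9, 136.9])]
reel spot [(0.57, [363.9, 246.5])] tip [(0.66, [363.2, 244.8])]
{'t': 2.5, 'q': array([ 1.1459,  0.477 ,  0.0224,  1.5554, -0.0115,  1.1093, -0.0831]), 'joint_vel': array([ 0.0009, -0.0003,  0.0027,  0.0006, -0.0007, -0.0007,  0.0006]), 'joint_torque': array([  0.    , -59.631 ,   1.6065, -28.154 ,   0.0124,   0.0018,
         0.    ]), 'eef_pos': array([ 0.2103, -0.6414,  0.2313]), 'tool_rot': array([0.    , 0.9875, 0.1577, 0.    ]), 'contact_force': array([0.1875, 0.6363, 0.4127]), 'torque': array([ 0.0272, -0.0098, -0.0301]), 'grasp_force': 0.0, 'gripper_width': 1.0005619741882739}
```

```bash
python3 - <<'E'
import cv2,numpy as np
s=cv2.imread("pics/scene0.png");t=cv2.imread("pics/top0.png")
a=cv2.resize(s[140:330,130:430],(800,507),interpolation=cv2.INTER_CUBIC);cv2.imwrite("pics/c1.png",a)
b=cv2.resize(t[100:280,120:400],(800,514),interpolation=cv2.INTER_CUBIC);cv2.imwrite("pics/c2.png",b)
E
```

```text
(no output)
```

View pics/c1.png

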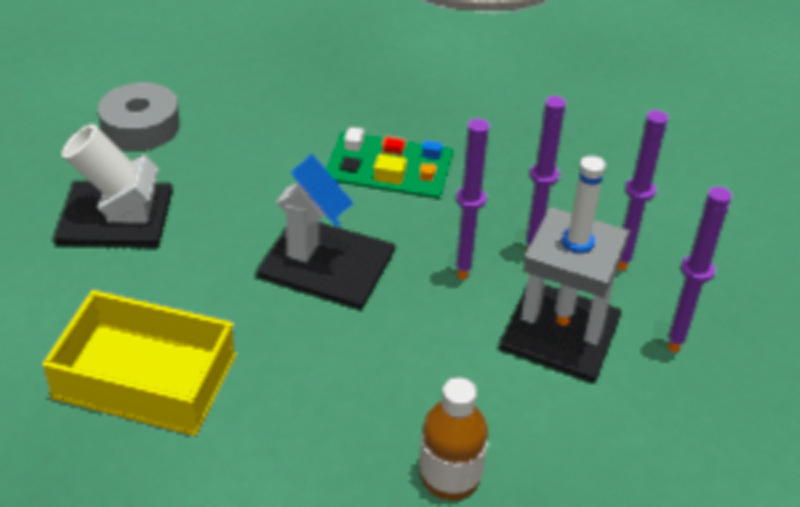

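View pics/c2.png

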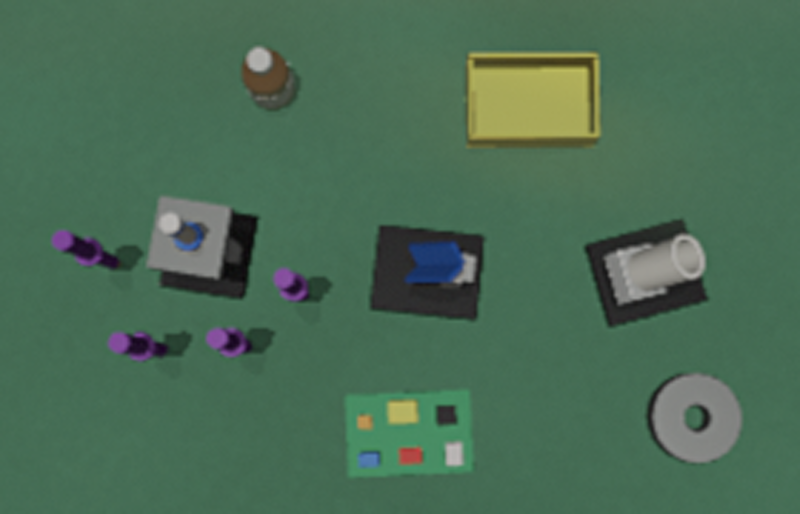

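Candidates for the pen are the white-handled pen with a blue collar in the grey stand (scene ≈(347,230), top ≈(183,180)) and four purple look-alikes. In the scene view these are at about (309,215), (334,205), (371,210) and (393,240). I choose the white one in the stand. The cup rim is at scene ≈(161,193), top ≈(360,190), and the blue trough at scene ≈(250,210), top ≈(274,192). Next I refine the poses by fitting silhouettes and check them in an overlay crop.

```bash
cat > fit.py <<'E'
from h import *
from scipy.optimize import differential_evolution as DE
np.set_printoptions(precision=4,suppress=True)
U=6
def circ(c,a,r,n=40):
    a=a/np.linalg.norm(a);u=np.cross(a,[0.3,.9,.2]);u/=np.linalg.norm(u);v=np.cross(a,u)
    t=np.linspace(0,2*np.pi,n);return c+r*(np.outer(np.cos(t),u)+np.outer(np.sin(t),v))
def frame(phi,lean): # z up the axis towards -y (phi turned to +x), x up-left, y level
    h=np.array([np.sin(phi),-np.cos(phi),0]);z=np.sin(lean)*h+np.cos(lean)*np.array([0,0,1.]);x=-np.cos(lean)*h+np.sin(lean)*np.array([0,0,1.])
    return np.c_[x,np.cross(z,x),z]
def pen(q):
    b=np.array([q[0],q[1],0.]);k=np.array([0,0,1.]);return [[circ(b+k*.1,k,.0125),circ(b+k*.106,k,.0125)],[circ(b+k*.1,k,.008),circ(b+k*.177,k,.008)]]
def cup(q):
    F=frame(q[2],np.radians(35));o=np.array([q[0],q[1],.09]);return [[circ(o,F[:,2],.019),circ(o-.07*F[:,2],F[:,2],.019)]]
def trough(q):
    F=frame(q[2],np.radians(42));o=np.array([q[0],q[1],.105]);out=[]
    for s in(1,-1):
        P=[np.array([x,y*s,z]) for z in(0,-.055) for x,y in((-.0099,0),(.0036,.0135),(-.0099-q[3]*1.414,0),(.0036-q[3]*.7,.0135+q[3]*.7))]
        out.append([o+np.array(P)@F.T])
    return out
def draw(p,hulls,win):
    x0,y0,x1,y1=win;m=np.zeros(((y1-y0)*U,(x1-x0)*U),np.uint8)
    for h in hulls:
        X=np.vstack(h);uv=np.array([proj(p,x) for x in X]);uv=((uv-[x0,y0]+.5)*U-.5).astype(np.float32)
        cv2.fillConvexPoly(m,np.round(cv2.convexHull(uv)*16).astype(np.int32),255,shift=4)
    return m
E
cat > run.py <<'E'
from fit import *
ps={}
class D(dict):pass
for n in("scene","top"): ps[n]=bot.read_camera(n)
white=lambda c:(c.min(2)>150)
blue=lambda c:(c[...,2].astype(int)>c[...,0]+50)&(c[...,2].astype(int)>c[...,1]+20)
wb={'pen':lambda c:white(c)|blue(c),'cup':white,'trough':blue}
W={'pen':{'scene':(330,190,366,240),'top':(168,168,200,198)},'cup':{'scene':(145,178,178,206),'top':(349,172,378,212)},'trough':{'scene':(232,190,270,230),'top':(252,176,296,208)}}
M={'pen':pen,'cup':cup,'trough':trough}
def c0(a,b):return tri([ray(ps['scene'],a),ray(ps['top'],b)])
G={'pen':c0((347.1,230),(185.5,182.6)),'cup':c0((161.5,192.9),(360.5,190)),'trough':c0((243,204.7),(275.7,189.9))}
tiles=[]
for k in M:
    g=G[k][0];print(k,'init',g,G[k][1])
    obs={}
    for n in ps:
        x0,y0,x1,y1=W[k][n];c=ps[n]["pixels"][y0:y1,x0:x1]
        cu=cv2.resize(c,None,fx=U,fy=U,interpolation=cv2.INTER_CUBIC)
        obs[n]=(cu,wb[k](cu))
    def cost(q,per=False):
        r=[]
        for n in ps:
            m=draw(ps[n],M[k](q),W[k][n])>0;o=obs[n][1];r.append(1-(m&o).sum()/max(1,(m|o).sum()))
        return r if per else sum(r)
    b=[(g[0]-.025,g[0]+.025),(g[1]-.025,g[1]+.025)]
    if k!='pen': b.append((-.45,.45))
    if k=='trough': b.append((0,.004))
    s=DE(cost,b,seed=1,popsize=10,maxiter=40,tol=1e-4);print(k,s.x,cost(s.x,True))
    for n in ps:
        im=cv2.cvtColor(obs[n][0],cv2.COLOR_RGB2BGR)
        for mm,col in((obs[n][1].astype(np.uint8)*255,(0,0,255)),(draw(ps[n],M[k](s.x),W[k][n]),(0,255,0))):
            cs,_=cv2.findContours(mm,cv2.RETR_EXTERNAL,cv2.CHAIN_APPROX_NONE);cv2.drawContours(im,cs,-1,col,1)
        t=np.zeros((300,265,3),np.uint8);im=im[:300,:265];t[:im.shape[0],:im.shape[1]]=im;tiles.append(t)
# foot yaws from black masks in the top view
p=ps['top'];d=p["pixels"].max(2)<60
for k,w,z in(('cupfoot',(320,170,375,220),.012),('restfoot',(246,176,294,215),.010)):
    x0,y0,x1,y1=w;m=np.zeros_like(d);m[y0:y1,x0:x1]=d[y0:y1,x0:x1]
    r,c=np.nonzero(m);X=np.array([atz(p,(a,e),z)[:2] for a,e in zip(c,r)],np.float32)
    print(k,cv2.minAreaRect(X*1000))
cv2.imwrite("pics/fit.png",np.vstack([np.hstack(tiles[0::2]),np.hstack(tiles[1::2])]))
E
python3 run.py
```

```text
pen init [0.5965 0.1932 0.1004] [np.float64(0.032413997792123124), np.float64(0.032413997792104694)]
pen [0.5973 0.1932] [np.float64(0.8328044508551411), np.float64(0.46343001261034045)]
cup init [ 0.586  -0.2344  0.086 ] [np.float64(1.540728947797406), np.float64(1.5407289477973543)]
cup [ 0.5888 -0.2371  0.2127] [np.float64(0.33187408797164897), np.float64(0.7399607721688861)]
trough init [ 0.583  -0.0299  0.0991] [np.float64(2.984426733738541), np.float64(2.984426733738583)]
trough [ 0.579  -0.0338 -0.066   0.004 ] [np.float64(0.12196955459500092), np.float64(0.0728749705674594)]
cupfoot ((582.181884765625, -214.9268035888672), (78.60546112060547, 94.55888366699219), 16.118518829345703)
restfoot ((579.4498901367188, -13.303153991699219), (97.85240936279297, 79.16133117675781), 84.77734375)
```

View pics/fit.png

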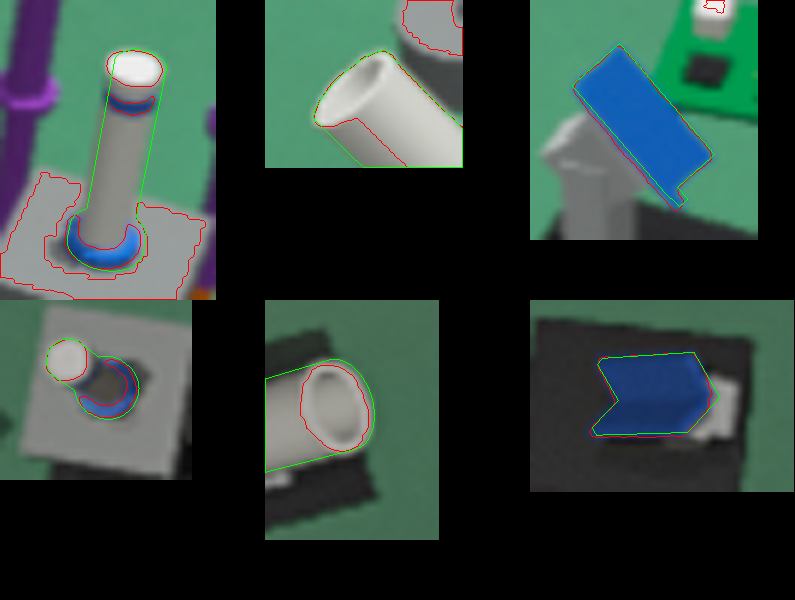

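The fits are good for the trough and the pen. The scene overlay shows the pen's handle and collar inside the green outline, and the top view agrees. The cup mask was poor, so I refit it on the stored view and compute the first reach.

```bash
cat >> h.py <<'E'
def go(p,Rt=None,o=None):
    o=o or bot.get_obs();Rc=rot(o["tool_rot"])
    Rt=Rt or Rc
    return np.round(np.r_[(Rc.inv()*Rt).as_rotvec()*1000,Rc.inv().apply(np.array(p)-o["eef_pos"])*1e3],1)
E
python3 - <<'E'
from fit import *
ps={n:bot.read_camera(n) for n in("scene","top")}
W={'scene':(145,178,168,208),'top':(345,172,378,212)}
obs={}
for n in ps:
    x0,y0,x1,y1=W[n];c=cv2.resize(ps[n]["pixels"][y0:y1,x0:x1],None,fx=U,fy=U,interpolation=cv2.INTER_CUBIC).astype(int)
    o=(c[...,0]>100)&(c[...,1]-c[...,0]<25)
    k,l,s,_=cv2.connectedComponentsWithStats(o.astype(np.uint8));o=l==1+np.argmax(s[1:,4]);obs[n]=(c.astype(np.uint8),o)
def cost(q,per=0):
    r=[]
    for n in ps:
        m=draw(ps[n],cup(q),W[n])>0;o=obs[n][1];r.append(1-(m&o).sum()/(m|o).sum())
    return r if per else sum(r)
s=DE(cost,[(.56,.61),(-.26,-.21),(-.1,.5)],seed=1,popsize=12,maxiter=40,tol=1e-4);print(s.x,cost(s.x,1))
T=[]
for n in ps:
    im=cv2.cvtColor(obs[n][0],cv2.COLOR_RGB2BGR)
    for mm,col in((obs[n][1].astype(np.uint8)*255,(0,0,255)),(draw(ps[n],cup(s.x),W[n]),(0,255,0))):
        cs,_=cv2.findContours(mm,cv2.RETR_EXTERNAL,cv2.CHAIN_APPROX_NONE);cv2.drawContours(im,cs,-1,col,1)
    t=np.zeros((250,220,3),np.uint8);t[:im.shape[0],:im.shape[1]]=im[:250,:220];T.append(t)
cv2.imwrite("pics/cup.png",cv2.resize(np.hstack(T),None,fx=1.7,fy=1.7))
print(go([.5,-.3,.27]),go([.597,.193,.27]))
E
```

```text
[ 0.5889 -0.2364  0.2721] [np.float64(0.02034448327508742), np.float64(0.09304162388436932)]
[   0.     0.     0.   381.6 -234.2  -38.7] [   0.     0.     0.   627.4 -672.4  -38.7]
```

View pics/cup.png

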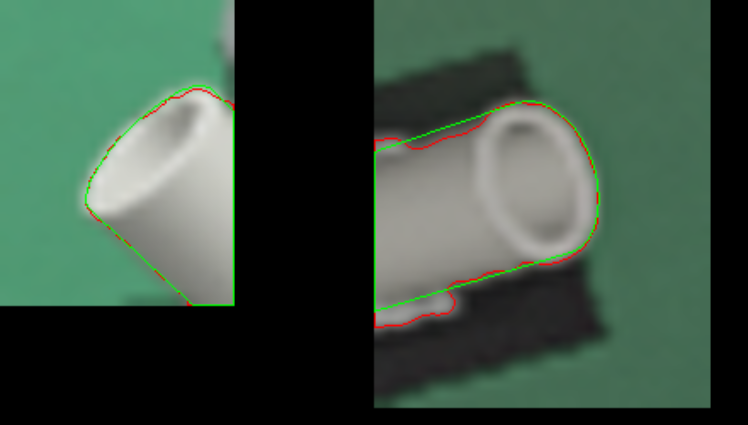

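The cup outlines match in both views, giving a rim at (0.589, −0.236, 0.09) and an azimuth of about 0.275 rad. Now I reach over.

Request:
jog_arm(
  motion=[
    [0,0,0,380,-235,-40,50],
    [0,0,0,380,-235,-40,50],
    [0,0,0,380,-235,-40,50],
    [0,0,0,380,-235,-40,50],
    [0,0,0,380,-235,-40,50],
    [0,0,0,380,-235,-40,50],
    [0,0,0,627,-672,-40,45],
    [0,0,0,627,-672,-40,45],
    [0,0,0,627,-672,-40,45],
    [0,0,0,627,-672,-40,45],
  ],
  grip_force=40,
)

```text
t: 3.95
eef_pos: [0.5155, -0.1124, 0.268]
tool_rot: [0.0, 0.988, 0.158, 0.0]
contact_force: [1.0, -0.9, 0.4]
gripper_width: 0.523
grasp_force: 0.0
```

```bash
python3 - <<'E'
from h import *
o=bot.get_obs();print(o["t"],o["eef_pos"],o["tool_rot"],o["q"].round(2),o["contact_force"],o["gripper_width"],go([.597,.193,.27],R.from_quat([.9875,.1577,0,0])))
E
```

```text
3.95 [ 0.51554749 -0.1123518   0.26804375] [2.62587428e-04 9.87502830e-01 1.57600513e-01 4.11445986e-04] [ 0.33  0.21 -0.27  1.85  0.06  1.09 -1.22] [ 0.97729254 -0.90788005  0.42107688] 0.5232012008923784 [ 6.000e-01 -7.000e-01 -2.000e-01  1.725e+02 -2.648e+02 -2.000e+00]
```

Request:
jog_arm(
  motion=[
    [0,0,0,172.5,-265,-2,45],
    [0,0,0,172.5,-265,-2,45],
    [0,0,0,172.5,-265,-2,45],
    [0,0,0,172.5,-265,-2,45],
    [0,0,0,172.5,-265,-2,45],
    [0,0,0,172.5,-265,-2,45],
    [0,0,0,172.5,-265,-2,45],
    [0,0,0,172.5,-265,-2,45],
  ],
)

```text
t: 4.95
eef_pos: [0.5968, 0.189, 0.2696]
tool_rot: [0.001, 0.988, 0.156, -0.0]
contact_force: [-0.2, -0.3, -0.5]
gripper_width: 0.524
grasp_force: 0.0
```

```bash
python3 - <<'E'
from h import *
o=bot.get_obs();print(o["t"],o["eef_pos"],o["contact_force"],o["gripper_width"],go([.5970,.193,.121],R.from_quat([.9875,.1577,0,0])))
p=bot.read_camera("scene");cv2.imwrite("pics/pre.png",cv2.resize(cv2.cvtColor(p["pixels"],cv2.COLOR_RGB2BGR)[120:290,270:440],None,fx=3,fy=3))
E
```

```text
4.95 [0.59680071 0.18901958 0.26959632] [-0.22852917 -0.33962815 -0.49661297] 0.5238257951400018 [  1.2   0.4  -2.8   1.5  -3.9 148.6]
```

View pics/pre.png

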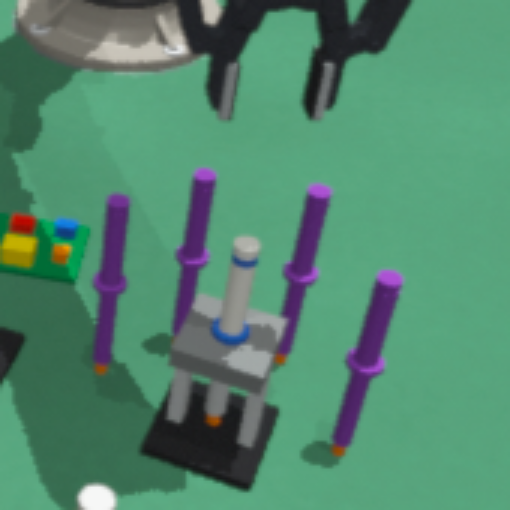

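The gripper stands above the white pen, whose top is at about (245,245) in the crop, and the open fingers straddle its line. The purple pens are clear of the fingers. Descending now.

Request:
jog_arm(
  motion=[
    [0,0,0,0,0,40,45],
    [0,0,0,0,0,75,45],
    [0,0,0,0,0,100,45],
    [0,0,0,0,0,120,45],
    [0,0,0,0,0,138,45],
    [0,0,0,0,0,148,45],
    [0,0,0,0,0,148,45],
  ],
)

```text
t: 5.88
eef_pos: [0.5964, 0.1912, 0.1212]
tool_rot: [0.0, 0.987, 0.158, -0.0]
contact_force: [0.1, 1.0, 0.4]
gripper_width: 0.521
grasp_force: 0.0
```

```bash
python3 - <<'E'
from h import *
o=bot.get_obs();print(o["t"],o["eef_pos"],o["contact_force"],o["torque"],go([.5970,.193,.121],R.from_quat([.9875,.1577,0,0])))
E
```

```text
5.875 [0.59637446 0.19122968 0.12117461] [0.05694836 0.97680483 0.3643306 ] [ 0.00589269  0.02190611 -0.03060308] [ 0.   0.8  0.1  1.1 -1.5  0.2]
```

Request:
jog_arm(
  motion=[
    [0,0,0,1,-1.5,0,30],
    [0,0,0,1,-1.5,0,10],
    [0,0,0,1,-1.5,0,5],
    [0,0,0,1,-1.5,0,5],
    [0,0,0,1,-1.5,0,5],
    [0,0,0,1,-1.5,0,5],
  ],
  grip_force=40,
)

```text
t: 6.62
eef_pos: [0.5976, 0.1936, 0.1224]
tool_rot: [-0.0, 0.987, 0.158, 0.001]
contact_force: [0.4, 1.4, 4.4]
gripper_width: 0.169
grasp_force: 39.3
```

Request:
jog_arm(
  motion=[
    [0,0,0,0,0,-10,5],
    [0,0,0,0,0,-35,5],
    [0,0,0,0,0,-70,5],
    [0,0,0,0,0,-110,5],
    [0,0,0,0,0,-150,5],
    [0,0,0,0,0,-170,5],
    [0,0,0,0,0,-170,5],
    [0,0,0,0,0,-170,5],
  ],
)

```text
t: 7.62
eef_pos: [0.5963, 0.1926, 0.2903]
tool_rot: [0.0, 0.987, 0.158, -0.001]
contact_force: [-0.4, 0.1, -0.2]
gripper_width: 0.172
grasp_force: 39.0
```

```bash
cat > tgt.py <<'E'
from fit import *
CUP=([.5889,-.2364,.09],.275,35);TR=([.579,-.0338,.105],-.07,42)
def tool(which,nozz,noff=0,x=0,y=0,L=.106):
    """tool pose with nozzle end `nozz` m up the thing's axis from origin; x,y offsets in thing frame"""
    o,phi,l=which;F=frame(phi,np.radians(l));z=-F[:,2]
    Rc=rot(bot.get_obs()["tool_rot"]).as_matrix()
    h=np.array([np.sin(phi),-np.cos(phi),0]);ty=np.cos(np.radians(l))*h-np.sin(np.radians(l))*np.array([0,0,1.])
    Rt=np.c_[np.cross(ty,z),ty,z]
    return np.array(o)+F@np.array([x,y,nozz+L]),R.from_matrix(Rt)
E
python3 - <<'E'
from tgt import *
ps=[bot.read_camera(n) for n in("scene","top")]
o=bot.get_obs();print(o["t"],o["eef_pos"],o["contact_force"],o["gripper_width"],o["grasp_force"])
a=o["eef_pos"];Rc=rot(o["tool_rot"]);
print("exp nozzle",a+Rc.apply([0,0,.106]))
for p in ps: 
    print("proj noz/col/top",[proj(p,a+Rc.apply([0,0,d])).round(1).tolist() for d in(.106,.021,-.056)])
cv2.imwrite("pics/lift.png",np.hstack([cv2.resize(cv2.cvtColor(p["pixels"],cv2.COLOR_RGB2BGR)[r:r+130,c:c+130],None,fx=3,fy=3) for p,r,c in((ps[0],100,290),(ps[1],120,120))]))
for pp in(.08,):
    P,Rt=tool(CUP,pp);print(P,go(P,Rt))
E
```

```text
7.725 [0.5963 0.1926 0.29  ] [-0.9885  0.0613 -0.2307] 0.17529972047781586 38.980125188827515
exp nozzle [0.596  0.1925 0.184 ]
proj noz/col/top [[353.2, 197.0], [360.7, 158.7], [368.6, 118.3]]
proj noz/col/top [[178.4, 177.6], [169.2, 171.1], [159.0, 163.8]]
[ 0.6179 -0.3391  0.2424] [ 611.1   15.5   39.6 -145.   511.9   48.1]
```

View pics/lift.png

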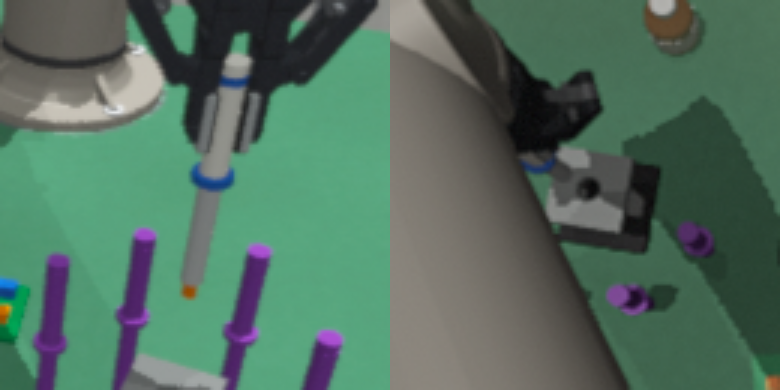

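The pen is held upright with its nozzle at about (352,199) in the scene, clear of the stand. It sits roughly 4 mm lower in the grip than nominal. Now to a point over the cup, tilting on the way.

Request:
jog_arm(
  motion=[
    [0,0,0,-10,35,0,5],
    [0,0,0,-25,85,0,5],
    [0.05,0.001,0.003,-40,138,5,5],
    [0.15,0.004,0.01,-55,192,10,5],
    [0.25,0.006,0.016,-70,246,15,5],
    [0.35,0.009,0.022,-85,300,22,5],
    [0.45,0.011,0.029,-100,354,30,5],
    [0.55,0.014,0.036,-117,410,38,5],
    [0.611,0.0155,0.04,-133,465,44,5],
    [0.611,0.0155,0.04,-145,512,48,5],
  ],
)

```text
t: 8.98
eef_pos: [0.6169, -0.3425, 0.2399]
tool_rot: [-0.299, 0.945, 0.129, -0.042]
contact_force: [0.6, -0.6, -0.1]
gripper_width: 0.176
grasp_force: 39.1
```

```bash
python3 - <<'E'
from tgt import *
o=bot.get_obs();print(o["t"],o["eef_pos"],o["contact_force"],o["gripper_width"],o["q"].round(2))
P,Rt=tool(CUP,.08);print(P,go(P,Rt))
E
```

```text
8.975 [ 0.6169 -0.3425  0.2399] [ 0.6053 -0.5609 -0.1138] 0.17573820157333056 [ 0.72  0.84 -0.27  1.05 -0.23  1.71 -0.79]
[ 0.6179 -0.3391  0.2424] [-3.2 -0.9 -4.2  1.8 -3.9 -0.3]
```

Request:
jog_arm(
  motion=[
    [0,0,0,1,-3,0,5],
    [0,0,0,1,-3,0,5],
  ],
)

```text
t: 9.22
eef_pos: [0.6192, -0.3348, 0.2445]
tool_rot: [-0.299, 0.944, 0.131, -0.04]
contact_force: [0.5, -0.2, -0.4]
gripper_width: 0.176
grasp_force: 39.1
```

```bash
cat > look.py <<'E'
from tgt import *
import sys
which={'cup':CUP,'tr':TR}[sys.argv[1]];name=sys.argv[2]
ps=[bot.read_camera(n) for n in("scene","top")];o=bot.get_obs()
Rc=rot(o["tool_rot"]);a=o["eef_pos"];print(o["t"],a,o["contact_force"],o["torque"])
F=frame(which[1],np.radians(which[2]));O=np.array(which[0])
print("tool dev from axis (thing frame mm): tcp",F.T@(a-O)*1e3,"axis deg",np.degrees(np.arctan2((F.T@-Rc.as_matrix()[:,2])[:2],1)))
tip=a+Rc.apply([0,0,.109]);ti=[]
cs=[]
for p in ps:
    u=proj(p,tip);c,r=np.round(u).astype(int);w=p["pixels"].astype(int)
    m=(w[...,0]>w[...,2]+50)&(w[...,0]>1.35*w[...,1]);B=np.zeros_like(m);B[max(r-14,0):r+14,max(c-14,0):c+14]=1;m&=B
    yy,xx=np.nonzero(m);k=(xx.mean(),yy.mean()) if len(xx) else None;cs.append(k);print("tip proj",u.round(1),"orange centroid",k,len(xx), "expected centroid",proj(p,tip-Rc.apply([0,0,.006])).round(1))
    im=cv2.cvtColor(p["pixels"],cv2.COLOR_RGB2BGR);z=np.zeros((130,130,3),np.uint8);t=im[max(r-55,0):r+75,max(c-65,0):c+65];z[:t.shape[0],:t.shape[1]]=t;ti.append(cv2.resize(z,None,fx=3,fy=3,interpolation=cv2.INTER_CUBIC))
if all(cs):
    X,e=tri([ray(p,k) for p,k in zip(ps,cs)]);print("nozzle mid tri, thing frame mm",F.T@(X-O)*1e3,"err",e,"along tool",Rc.inv().apply(X-a)*1e3)
cv2.imwrite(f"pics/{name}.png",np.hstack(ti))
E
python3 look.py cup abovecup
```

```text
9.325 [ 0.6195 -0.3339  0.2455] [ 0.2783  0.8285 -1.1329] [-0.617  -0.2292 -0.015 ]
tool dev from axis (thing frame mm): tcp [  5.5183  -3.0074 186.0206] axis deg [-0.0799  0.085 ]
tip proj [136.3 168.5] orange centroid (np.float64(133.8095238095238), np.float64(167.0952380952381)) 21 expected centroid [134.3 166.6]
tip proj [384.7 179.6] orange centroid (np.float64(385.8181818181818), np.float64(179.8181818181818)) 11 expected centroid [386.9 178.9]
nozzle mid tri, thing frame mm [ 4.3885 -2.2042 81.0086] err [np.float64(1.9201289890240352), np.float64(1.920128989023995)] along tool [ -0.9637   1.2727 105.009 ]
```

View pics/abovecup.png

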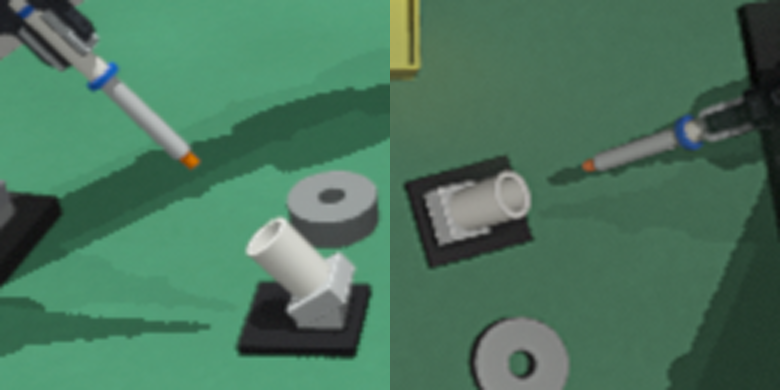

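The nozzle, at (189,160) in the left crop, points at the cup mouth. It is about 4.5 mm up-left and 2.3 mm to the side of the axis, with 75 mm to go to the rim. I correct the offset and advance.

Request:
jog_arm(
  motion=[
    [0,0,0,-2.3,4.6,5,5],
    [0,0,0,-2.3,4.6,25,5],
    [0,0,0,-2.3,4.6,45,5],
    [0,0,0,-2.3,4.6,60,5],
    [0,0,0,-2.3,4.6,65,5],
    [0,0,0,-2.3,4.6,65,5],
    [0,0,0,-2.3,4.6,65,5],
  ],
)

```text
t: 10.2
eef_pos: [0.6082, -0.3049, 0.1901]
tool_rot: [-0.298, 0.945, 0.131, -0.039]
contact_force: [0.5, 0.2, 0.3]
gripper_width: 0.175
grasp_force: 39.2
```

```bash
python3 look.py cup rim
```

```text
10.3 [ 0.6082 -0.3048  0.19  ] [ 0.061   0.1719 -0.1067] [-0.6198 -0.1927 -0.0618]
tool dev from axis (thing frame mm): tcp [ -0.8864   0.0454 122.6788] axis deg [0.0387 0.1857]
tip proj [154.7 188.3] orange centroid (np.float64(152.58333333333334), np.float64(186.75)) 12 expected centroid [152.8 186.5]
tip proj [365.6 187.3] orange centroid (np.float64(366.75), np.float64(187.66666666666666)) 12 expected centroid [367.5 186.7]
nozzle mid tri, thing frame mm [-1.8337  1.0996 17.869 ] err [np.float64(1.5408547142036864), np.float64(1.5408547142037337)] along tool [ -1.395    0.8749 104.8064]
```

View pics/rim.png

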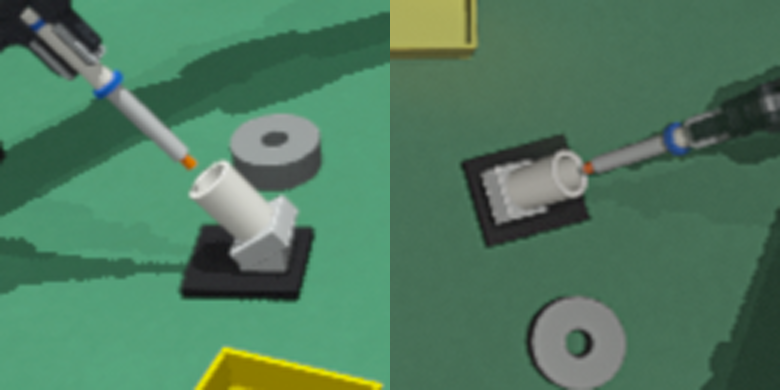

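The nozzle is now about 12 mm outside the rim and centred within 2 mm. I enter the cup to about 20 mm deep.

Request:
jog_arm(
  motion=[
    [0,0,0,0.5,-1.2,6,5],
    [0,0,0,0.5,-1.2,14,5],
    [0,0,0,0.5,-1.2,22,5],
    [0,0,0,0.5,-1.2,29,5],
    [0,0,0,0.5,-1.2,32,5],
    [0,0,0,0.5,-1.2,32,5],
    [0,0,0,0.5,-1.2,32,5],
  ],
)

```text
t: 11.18
eef_pos: [0.6033, -0.2858, 0.1642]
tool_rot: [-0.298, 0.945, 0.131, -0.04]
contact_force: [0.2, 0.4, -0.4]
gripper_width: 0.172
grasp_force: 39.2
```

```bash
cat > f.py <<'E'
from tgt import *
import sys
w={'cup':CUP,'tr':TR}[sys.argv[1]];F=frame(w[1],np.radians(w[2]));f=[];x=[];m=[]
for i in range(6):
    bot.read_camera("top");o=bot.get_obs();f.append(F.T@o["contact_force"]);x.append(F.T@(o["eef_pos"]-w[0])*1e3);m.append(F.T@o["torque"])
print(o["t"],"force thing",np.mean(f,0),"sd",np.std(f,0),"moment",np.mean(m,0),"tcp",np.mean(x,0),"grip",o["gripper_width"],o["grasp_force"])
E
python3 f.py cup
```

```text
11.475 force thing [-0.4583 -0.3104 -0.6474] sd [0.2241 0.2652 0.4256] moment [ 0.0104  0.6674 -0.002 ] tcp [ 0.4477 -0.4782 90.2088] grip 0.17307957106526714 39.15505349636078
```

Request:
jog_arm(
  motion=[
    [0,0,0,0,0,2,5],
    [0,0,0,0,0,4,5],
    [0,0,0,0,0,4,5],
    [0,0,0,0,0,4,5],
  ],
)

```text
t: 11.98
eef_pos: [0.6026, -0.2833, 0.1607]
tool_rot: [-0.298, 0.945, 0.131, -0.04]
contact_force: [-0.8, 0.5, -0.8]
gripper_width: 0.174
grasp_force: 39.2
```

Request:
jog_arm(
  motion=[
    [0,0,0,0,0,2,5],
    [0,0,0,0,0,4,5],
    [0,0,0,0,0,4,5],
    [0,0,0,0,0,4,5],
  ],
)

```text
t: 12.48
eef_pos: [0.602, -0.2811, 0.1574]
tool_rot: [-0.298, 0.945, 0.131, -0.04]
contact_force: [-0.1, 0.0, -1.9]
gripper_width: 0.174
grasp_force: 39.2
```

```bash
python3 f.py cup
```

```text
12.775 force thing [-0.0112  0.0825 -0.4303] sd [0.649  0.4065 0.6004] moment [-0.0053  0.6829 -0.0123] tcp [ 0.5113 -0.4619 81.9887] grip 0.1766980227370203 39.155473709106445
```

Request:
jog_arm(
  motion=[
    [0,0,0,0,0,2,5],
    [0,0,0,0,0,3,5],
    [0,0,0,0,0,3,5],
    [0,0,0,0,0,3,5],
  ],
)

```text
t: 13.28
eef_pos: [0.6015, -0.2794, 0.155]
tool_rot: [-0.298, 0.945, 0.131, -0.04]
contact_force: [-0.3, -0.1, -1.1]
gripper_width: 0.179
grasp_force: 39.2
```

```bash
python3 f.py cup
```

```text
13.575 force thing [-0.403  -0.0846 -0.3205] sd [0.369  0.7111 0.2314] moment [-0.0135  0.6718 -0.0114] tcp [ 0.502  -0.4482 78.9877] grip 0.17314670997814927 39.15511429309845
```

Request:
jog_arm(
  motion=[
    [0,0,0,0,0,2,5],
    [0,0,0,0,0,3,5],
    [0,0,0,0,0,3,5],
    [0,0,0,0,0,3,5],
  ],
)

```text
t: 14.08
eef_pos: [0.6011, -0.2778, 0.1525]
tool_rot: [-0.298, 0.945, 0.131, -0.04]
contact_force: [0.1, 0.4, -1.1]
gripper_width: 0.174
grasp_force: 39.2
```

```bash
python3 f.py cup
```

```text
14.375 force thing [-0.3662 -0.1547 -0.3397] sd [0.591  0.6407 0.5754] moment [0.0169 0.6758 0.0149] tcp [ 0.5192 -0.4472 75.9146] grip 0.1714629110312869 39.155017733573914
```

Request:
jog_arm(
  motion=[
    [0,0,0,0,0,2,5],
    [0,0,0,0,0,3,5],
    [0,0,0,0,0,3,5],
    [0,0,0,0,0,3,5],
  ],
)

```text
t: 14.88
eef_pos: [0.6007, -0.2763, 0.1503]
tool_rot: [-0.298, 0.945, 0.131, -0.04]
contact_force: [0.0, -1.3, 3.4]
gripper_width: 0.176
grasp_force: 39.3
```

```bash
python3 f.py cup
```

```text
15.175 force thing [-0.28   -0.0252  2.3416] sd [0.4734 0.4361 0.3816] moment [0.0494 0.5974 0.001 ] tcp [ 0.4724 -0.5123 73.0933] grip 0.17840734386095264 39.294315576553345
```

Contact: the axial force rose to about 2.8 N, which means the pad is about 2 mm down. Three more mm should reach halfway.

Request:
jog_arm(
  motion=[
    [0,0,0,0,0,1.5,5],
    [0,0,0,0,0,3,5],
    [0,0,0,0,0,3.2,5],
    [0,0,0,0,0,3.2,5],
  ],
)

```text
t: 15.68
eef_pos: [0.6002, -0.2745, 0.1476]
tool_rot: [-0.298, 0.945, 0.131, -0.04]
contact_force: [0.5, -2.5, 4.1]
gripper_width: 0.171
grasp_force: 39.5
```

```bash
python3 f.py cup
```

```text
15.975 force thing [0.2105 0.0207 4.5189] sd [0.3408 0.362  0.2106] moment [0.0431 0.5543 0.0067] tcp [ 0.4716 -0.5132 69.8919] grip 0.17990841055592 39.50854182243347
```

The axial force is about 5.0 N, so the pad is halfway down and held for a moment. I withdraw straight along the axis.

Request:
jog_arm(
  motion=[
    [0,0,0,0,0,-5,5],
    [0,0,0,0,0,-18,5],
    [0,0,0,0,0,-38,5],
    [0,0,0,0,0,-65,5],
    [0,0,0,0,0,-95,5],
    [0,0,0,0,0,-115,5],
    [0,0,0,0,0,-122,5],
    [0,0,0,0,0,-122,5],
  ],
)

```text
t: 16.98
eef_pos: [0.6188, -0.3416, 0.2471]
tool_rot: [-0.298, 0.945, 0.131, -0.04]
contact_force: [-0.1, -0.4, -0.5]
gripper_width: 0.179
grasp_force: 39.2
```

```bash
python3 - <<'E'
from tgt import *
p=bot.read_camera("scene");o=bot.get_obs();print(o["t"],o["eef_pos"],o["contact_force"])
for u in((303.6,242.4),): print("purple2 base",atz(p,u,0))
P,Rt=tool(TR,-.079,x=.012,L=.111);print("final",P);P=P+[0,0,.09];print(P,go(P,Rt),"nozzle",P+Rt.apply([0,0,.111]))
E
```

```text
17.025 [ 0.6186 -0.3412  0.2466] [-0.0112  0.2775 -0.2953]
purple2 base [0.5565 0.1029 0.    ]
final [ 0.5781 -0.0463  0.1368]
[ 0.5781 -0.0463  0.2268] [ 119.2  213.7  271.4   41.2 -229.8  185.8] nozzle [0.5833 0.0278 0.1443]
```

Request:
jog_arm(
  motion=[
    [0.012,0.021,0.027,4,-23,18,5],
    [0.03,0.053,0.068,10,-57,46,5],
    [0.054,0.096,0.122,18,-103,84,5],
    [0.077,0.139,0.176,27,-149,121,5],
    [0.1,0.182,0.23,35,-195,158,5],
    [0.119,0.214,0.271,41,-225,182,5],
    [0.119,0.214,0.271,41,-230,186,5],
    [0.119,0.214,0.271,41,-230,186,5],
    [0.119,0.214,0.271,41,-230,186,5],
  ],
)

```text
t: 18.15
eef_pos: [0.5788, -0.0482, 0.2268]
tool_rot: [-0.357, 0.933, -0.033, 0.014]
contact_force: [0.8, 0.3, -1.1]
gripper_width: 0.178
grasp_force: 39.1
```

```bash
python3 look.py tr t1; python3 - <<'E'
from tgt import *
P,Rt=tool(TR,-.079,x=.012,L=.111);print(go(P,Rt),go(P+[0,0,.09],Rt))
E
```

```text
18.25 [ 0.5788 -0.048   0.2269] [-0.034   0.5917 -1.0856] [-0.8391  0.068  -0.0179]
tool dev from axis (thing frame mm): tcp [ 71.0351  -0.8112 100.0502] axis deg [0.0804 0.1572]
tip proj [268.7 192.8] orange centroid (np.float64(274.3030303030303), np.float64(193.15151515151516)) 66 expected centroid [266.9 190.6]
tip proj [254.  186.2] orange centroid (np.float64(254.2), np.float64(186.5)) 10 expected centroid [255.7 186.1]
nozzle mid tri, thing frame mm [ 74.2239   1.2506 -13.0599] err [np.float64(5.9226137627285285), np.float64(5.922613762728506)] along tool [ -2.3734  -3.3468 113.0994]
[ 1.4 -2.7 -0.3 -1.  58.9 68.1] [ 1.4 -2.7 -0.3 -0.8 -1.2  1.2]
```

Request:
jog_arm(
  motion=[
    [0,0,0,-0.5,8,9,5],
    [0,0,0,-1,20,23,5],
    [0,0,0,-1,32,37,5],
    [0,0,0,-1,43,50,5],
    [0,0,0,-1,52,60,5],
    [0,0,0,-1,57,66,5],
    [0,0,0,-1,59,68,5],
    [0,0,0,-1,59,68,5],
    [0,0,0,-1,59,68,5],
  ],
)

```text
t: 19.38
eef_pos: [0.5779, -0.0451, 0.1376]
tool_rot: [-0.358, 0.933, -0.032, 0.014]
contact_force: [0.0, 0.4, -0.1]
gripper_width: 0.179
grasp_force: 39.1
```

```bash
python3 - <<'E'
from tgt import *
ps=[bot.read_camera(n) for n in("scene","top")];o=bot.get_obs();w=TR
F=frame(w[1],np.radians(w[2]));O=np.array(w[0]);Rc=rot(o["tool_rot"])
print(o["t"],F.T@(o["eef_pos"]-O)*1e3,"axis",np.degrees((F.T@-Rc.as_matrix()[:,2])[:2]),F.T@o["contact_force"])
ti=[]
for p in ps:
    c,r=np.round(proj(p,O)).astype(int);im=cv2.cvtColor(p["pixels"],cv2.COLOR_RGB2BGR)
    S=6;x0,y0=c-33,r-45;t=cv2.resize(im[y0:y0+90,x0:x0+66],None,fx=S,fy=S,interpolation=cv2.INTER_CUBIC)
    for d,col in((.026,(0,0,255)),(.111,(0,255,255)),(-.051,(0,255,0))):
        u=proj(p,o["eef_pos"]+Rc.apply([0,0,d]));print(u.round(1));cv2.circle(t,tuple(int(v) for v in ((u-[x0,y0]+.5)*S)),3,col,-1)
    u=proj(p,O);cv2.circle(t,tuple(int(v) for v in ((u-[x0,y0]+.5)*S)),3,(255,0,255),-1);ti.append(t);print("off",x0,y0)
cv2.imwrite("pics/prelay.png",np.hstack(ti))
E
```

```text
19.475 [13.3318  0.4154 31.7271] axis [0.0718 0.1188] [ 0.424   0.5905 -0.41  ]
[245.7 197. ]
[269.9 225.5]
[222.7 169.9]
off 210 156
[276.2 190.2]
[253.2 191.2]
[300.1 189.2]
off 246 146
```

View pics/prelay.png

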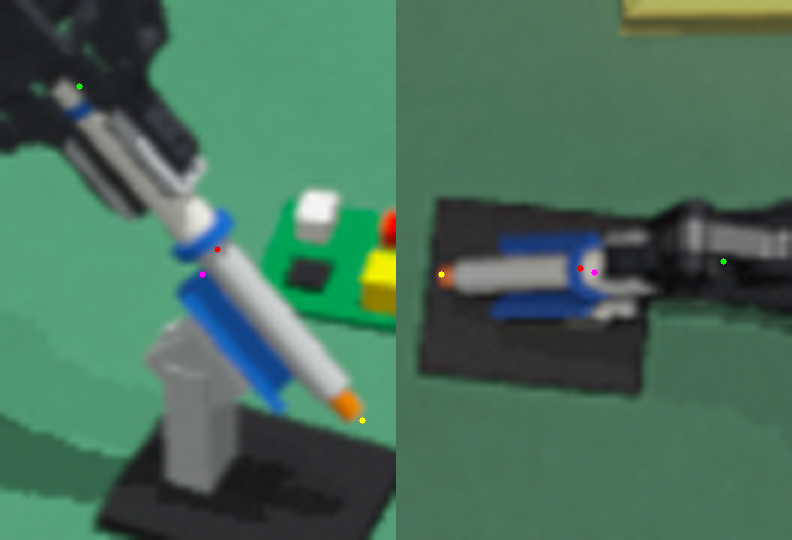

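The pen lies parallel above the V. In the scene crop the collar is at (205,245), just up-slope of the trough's upper end at about (190,285), and the nozzle is at (350,410). In the top view it is centred within 2 mm. I lower it into the V, watching the force.

Request:
jog_arm(
  motion=[
    [0,0,0,0,3,0,5],
    [0,0,0,0,6,0,5],
    [0,0,0,0,8,0,5],
    [0,0,0,0,9,0,5],
    [0,0,0,0,9,0,5],
  ],
)

```text
t: 20.1
eef_pos: [0.5771, -0.0517, 0.131]
tool_rot: [-0.358, 0.933, -0.033, 0.013]
contact_force: [0.1, -0.5, -0.4]
gripper_width: 0.172
grasp_force: 39.1
```

```bash
python3 f.py tr
```

```text
20.4 force thing [-0.6026 -0.0243 -0.6223] sd [0.3533 0.1749 0.2984] moment [ 0.0021  0.7773 -0.0105] tcp [ 4.1762  0.6268 31.3746] grip 0.17786332974211475 39.13419842720032
```

Request:
jog_arm(
  motion=[
    [0,0,0,0,1,0,5],
    [0,0,0,0,2,0,5],
    [0,0,0,0,2,0,5],
    [0,0,0,0,2,0,5],
  ],
)

```text
t: 20.9
eef_pos: [0.5772, -0.053, 0.1299]
tool_rot: [-0.358, 0.933, -0.033, 0.013]
contact_force: [-0.3, 1.4, -0.5]
gripper_width: 0.178
grasp_force: 39.1
```

```bash
python3 f.py tr
```

```text
21.2 force thing [ 1.0936 -0.613  -0.2453] sd [0.3128 0.1578 0.6995] moment [-0.1684  0.3748  0.0024] tcp [ 2.2781  0.5543 31.3757] grip 0.17473397059064757 39.12543296813965
```

Request:
jog_arm(
  motion=[
    [0,0,0,0.4,0,0,5],
    [0,0,0,0.8,0.3,0,5],
    [0,0,0,0.8,0.7,0,5],
    [0,0,0,0.8,0.7,0,5],
  ],
)

```text
t: 21.7
eef_pos: [0.5778, -0.0537, 0.1293]
tool_rot: [-0.358, 0.933, -0.033, 0.013]
contact_force: [0.6, 1.1, 0.6]
gripper_width: 0.178
grasp_force: 39.1
```

```bash
python3 f.py tr
```

```text
22.0 force thing [ 1.41   -0.7583 -0.6012] sd [0.3079 0.4023 0.4053] moment [-0.1909  0.293   0.021 ] tcp [ 1.4581 -0.1796 31.3677] grip 0.17519285733391166 39.1251540184021
```

Request:
jog_arm(
  motion=[
    [0,0,0,0.6,0,0,5],
    [0,0,0,1.2,0.4,0,5],
    [0,0,0,1.2,0.8,0,5],
    [0,0,0,1.2,0.8,0,5],
  ],
)

```text
t: 22.5
eef_pos: [0.5785, -0.054, 0.129]
tool_rot: [-0.358, 0.933, -0.032, 0.013]
contact_force: [-3.2, 0.9, 5.1]
gripper_width: 0.18
grasp_force: 39.5
```

```bash
python3 f.py tr
```

```text
22.8 force thing [4.0787 3.5801 3.4616] sd [0.2117 0.4605 0.7373] moment [ 0.7569 -0.398   0.0048] tcp [ 1.0262 -0.9453 31.3432] grip 0.1765904044194986 39.49532926082611
```

Request:
jog_arm(
  motion=[
    [0,0,0,-0.3,0,0,5],
    [0,0,0,-0.6,0,0,5],
    [0,0,0,-0.6,0,0,5],
    [0,0,0,-0.6,0,0,5],
  ],
)

```text
t: 23.3
eef_pos: [0.5784, -0.0541, 0.1289]
tool_rot: [-0.358, 0.933, -0.032, 0.013]
contact_force: [-1.8, 2.6, 4.8]
gripper_width: 0.179
grasp_force: 39.5
```

```bash
python3 f.py tr
```

```text
23.6 force thing [4.6211 2.3487 2.8077] sd [0.5017 0.452  0.3304] moment [ 0.522  -0.5297  0.0213] tcp [ 0.9604 -0.8356 31.3519] grip 0.17420078857231722 39.458304047584534
```

Request:
jog_arm(
  motion=[
    [0,0,0,-0.4,-0.4,0,5],
    [0,0,0,-0.7,-0.8,0,5],
    [0,0,0,-0.7,-0.8,0,5],
    [0,0,0,-0.7,-0.8,0,5],
  ],
)

```text
t: 24.1
eef_pos: [0.5779, -0.054, 0.1291]
tool_rot: [-0.357, 0.933, -0.033, 0.014]
contact_force: [0.7, 2.1, 0.2]
gripper_width: 0.176
grasp_force: 39.3
```

```bash
python3 f.py tr
```

```text
24.4 force thing [ 1.4315 -0.951  -0.9784] sd [0.3638 0.3352 0.3422] moment [-0.3063  0.2838  0.0109] tcp [ 1.095  -0.2645 31.4287] grip 0.17735525163509602 39.06689643859863
```

Request:
jog_arm(
  motion=[
    [0,0,0,0.3,-0.3,1,5],
    [0,0,0,0.3,-0.3,2,5],
    [0,0,0,0.3,-0.3,2,5],
    [0,0,0,0.3,-0.3,2,5],
  ],
)

```text
t: 24.9
eef_pos: [0.578, -0.0524, 0.1278]
tool_rot: [-0.358, 0.933, -0.033, 0.013]
contact_force: [-0.1, 0.3, -0.6]
gripper_width: 0.172
grasp_force: 39.2
```

```bash
python3 f.py tr
```

```text
25.2 force thing [-0.4478 -0.6551 -0.1775] sd [0.4052 0.5107 0.307 ] moment [-0.1752  0.7036 -0.0061] tcp [ 1.5258 -0.2904 29.3848] grip 0.17173631825454164 39.173208475112915
```

No collar contact yet, so I keep sliding down the slope.

Request:
jog_arm(
  motion=[
    [0,0,0,0.2,0.1,1,5],
    [0,0,0,0.2,0.1,2,5],
    [0,0,0,0.2,0.1,2,5],
    [0,0,0,0.2,0.1,2,5],
  ],
)

```text
t: 25.7
eef_pos: [0.5783, -0.0509, 0.1263]
tool_rot: [-0.358, 0.933, -0.033, 0.013]
contact_force: [0.4, 0.1, -0.5]
gripper_width: 0.179
grasp_force: 39.2
```

```bash
python3 f.py tr
```

```text
26.0 force thing [-0.4178 -0.1114 -0.4331] sd [0.5054 0.4817 0.808 ] moment [-0.0237  0.7304  0.0027] tcp [ 1.5749 -0.495  27.3698] grip 0.17331893908141327 39.16922450065613
```

Request:
jog_arm(
  motion=[
    [0,0,0,0,0,1,5],
    [0,0,0,0,0,2,5],
    [0,0,0,0,0,2,5],
    [0,0,0,0,0,2,5],
  ],
)

```text
t: 26.5
eef_pos: [0.5784, -0.0496, 0.1249]
tool_rot: [-0.358, 0.933, -0.033, 0.013]
contact_force: [0.5, 0.6, -1.3]
gripper_width: 0.178
grasp_force: 39.2
```

```bash
python3 f.py tr
```

```text
26.8 force thing [-0.2375  0.047  -0.4675] sd [0.5958 0.2787 0.2426] moment [-0.0131  0.7886 -0.0157] tcp [ 1.5699 -0.5647 25.4114] grip 0.17301980362252373 39.171103835105896
```

Request:
jog_arm(
  motion=[
    [0,0,0,0,0,1,5],
    [0,0,0,0,0,2,5],
    [0,0,0,0,0,2,5],
    [0,0,0,0,0,2,5],
  ],
)

```text
t: 27.3
eef_pos: [0.5785, -0.0483, 0.1234]
tool_rot: [-0.358, 0.933, -0.033, 0.013]
contact_force: [0.3, 0.6, 0.6]
gripper_width: 0.176
grasp_force: 39.2
```

```bash
python3 f.py tr
```

```text
27.6 force thing [-0.4761 -0.2609 -0.1852] sd [0.3736 0.6595 0.6082] moment [ 0.0004  0.7859 -0.002 ] tcp [ 1.5551 -0.5799 23.4165] grip 0.17487319040203142 39.17612135410309
```

Request:
jog_arm(
  motion=[
    [0,0,0,0,0,1,5],
    [0,0,0,0,0,2,5],
    [0,0,0,0,0,2,5],
    [0,0,0,0,0,2,5],
  ],
)

```text
t: 28.1
eef_pos: [0.5787, -0.0472, 0.1222]
tool_rot: [-0.358, 0.933, -0.033, 0.013]
contact_force: [-2.0, -2.8, 4.3]
gripper_width: 0.175
grasp_force: 39.7
```

```bash
python3 f.py tr
```

```text
28.4 force thing [0.8551 1.8471 5.8819] sd [0.4265 0.7162 0.8844] moment [0.4375 0.4772 0.0019] tcp [ 1.5255 -0.6615 21.7561] grip 0.17224257567971638 39.74755883216858
```

The collar touches the trough's end with about 6 N. I ease the axial push, settle the pen into the V, and open slowly.

Request:
jog_arm(
  motion=[
    [0,0,0,-0.2,0.2,-0.4,5],
    [0,0,0,-0.2,0.4,-0.8,5],
    [0,0,0,-0.2,0.4,-0.8,5],
    [0,0,0,-0.2,0.4,-0.8,5],
  ],
  grip_force=20,
)

```text
t: 28.9
eef_pos: [0.5785, -0.0474, 0.1222]
tool_rot: [-0.358, 0.933, -0.033, 0.013]
contact_force: [0.8, 1.5, -0.6]
gripper_width: 0.172
grasp_force: 39.3
```

```bash
python3 f.py tr
```

```text
29.2 force thing [ 0.4942 -0.7892 -0.9502] sd [0.2796 0.4305 0.548 ] moment [-0.2656  0.4776 -0.0104] tcp [ 1.3614 -0.3501 21.9203] grip 0.17436902697854692 39.136725068092346
```

Request:
jog_arm(
  motion=[
    [0,0,0,0.1,0,0,15.5],
    [0,0,0,0.1,0,0,16.5],
    [0,0,0,0.1,0,0,18],
    [0,0,0,0.1,0,0,20],
    [0,0,0,0.1,0,0,24],
    [0,0,0,0.1,0,0,30],
    [0,0,0,0.1,0,0,36],
    [0,0,0,0.1,0,0,40],
    [0,0,0,0.1,0,0,40],
  ],
)

```text
t: 30.32
eef_pos: [0.5785, -0.0478, 0.1223]
tool_rot: [-0.358, 0.933, -0.033, 0.013]
contact_force: [0.2, -0.9, 0.8]
gripper_width: 0.469
grasp_force: 0.0
```

```bash
python3 f.py tr; python3 - <<'E'
from tgt import *
ps=[bot.read_camera(n) for n in("scene","top")];w=TR
F=frame(w[1],np.radians(w[2]));O=np.array(w[0]);ti=[]
for p in ps:
    c,r=np.round(proj(p,O)).astype(int);im=cv2.cvtColor(p["pixels"],cv2.COLOR_RGB2BGR)
    S=6;x0,y0=c-33,r-45;t=cv2.resize(im[y0:y0+90,x0:x0+66],None,fx=S,fy=S,interpolation=cv2.INTER_CUBIC)
    for d,col in((0,(0,0,255)),(-.085,(0,255,255)),(.077,(0,255,0))):
        u=proj(p,O+F[:,2]*d);cv2.circle(t,tuple(int(v) for v in ((u-[x0,y0]+.5)*S)),3,col,-1)
    ti.append(t)
cv2.imwrite("pics/laid.png",np.hstack(ti))
E
```

```text
30.625 force thing [ 0.1353 -0.1639  0.1541] sd [0.3879 0.7191 0.3258] moment [-0.0102  0.7035  0.0233] tcp [ 1.1633 -0.471  22.1904] grip 0.4675501888393637 0.0
```

View pics/laid.png

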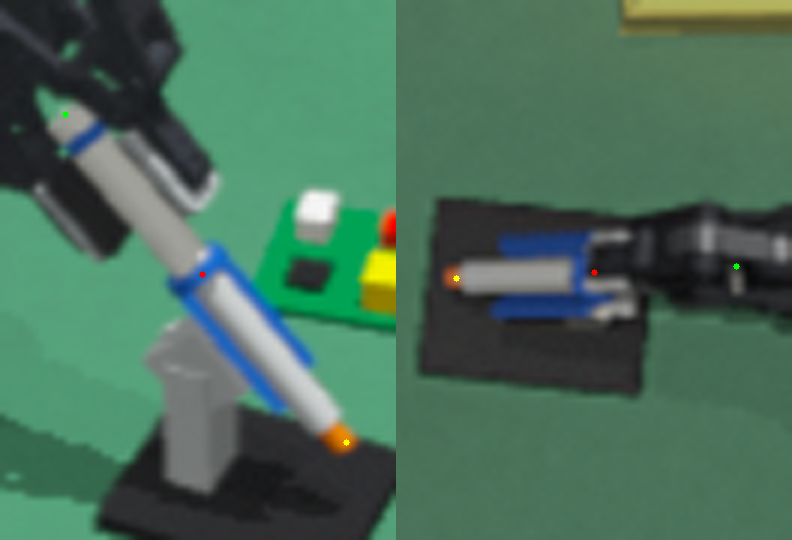

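The pen lies in the V with its collar against the upper end, at (200,270) in the scene crop, and its nozzle down-slope at (343,440). It matches the predicted laid pose, and the fingers are clear of it. I retreat straight back along the axis.

Request:
jog_arm(
  motion=[
    [0,0,0,0,0,-4,40],
    [0,0,0,0,0,-14,40],
    [0,0,0,0,0,-30,40],
    [0,0,0,0,0,-55,40],
    [0,0,0,0,0,-85,40],
    [0,0,0,0,0,-115,40],
    [0,0,0,0,0,-135,40],
    [0,0,0,0,0,-140,40],
    [0,0,0,0,0,-140,40],
  ],
)

```text
t: 31.85
eef_pos: [0.5717, -0.1413, 0.2266]
tool_rot: [-0.358, 0.933, -0.033, 0.014]
contact_force: [0.6, -0.7, -0.2]
gripper_width: 0.466
grasp_force: 0.0
```

```bash
python3 f.py tr; python3 - <<'E'
from tgt import *
ps=[bot.read_camera(n) for n in("scene","top")];F=frame(TR[1],np.radians(42));O=np.array(TR[0])
for p in ps:
    f=lambda l:[(round(d["score"],2),np.round(d["xy"],1).tolist()) for d in l if np.linalg.norm(d["xy"]-proj(p,O))<40]
    print("expect collar/nozzle/grip",[proj(p,O+F[:,2]*d).round(1).tolist() for d in(0,-.085,.04)])
    print(f(bot.tip_of("pen_collar",p)),f(bot.tip_of("pen",p)),f(bot.tip_of("pen_grip",p)))
    w=p["pixels"].astype(int);u=np.round(proj(p,O-F[:,2]*.08)).astype(int);c=w[u[1]-8:u[1]+9,u[0]-8:u[0]+9]
    m=(c[...,0]>c[...,2]+50)&(c[...,0]>1.35*c[...,1]);y,x=np.nonzero(m);print("orange",len(x),u+[x.mean()-8,y.mean()-8],"exp",proj(p,O-F[:,2]*.079))
E
```

```text
32.15 force thing [-0.4004  0.2265 -0.2637] sd [0.6454 0.4539 0.2813] moment [-0.0032  0.7073 -0.0092] tcp [  1.5545   0.0915 161.3827] grip 0.4676368598413342 0.0
expect collar/nozzle/grip [[243.2, 201.2], [267.2, 229.2], [231.5, 187.5]]
[(0.58, [241.4, 201.4])] [(0.73, [267.6, 228.6])] [(0.91, [231.9, 184.7])]
orange 21 [266.1429 228.8095] exp [265.5805 227.298 ]
expect collar/nozzle/grip [[278.6, 190.9], [255.6, 191.9], [290.5, 190.4]]
[(0.68, [276.2, 189.1])] [] [(0.72, [291.8, 194.0])]
orange 8 [254.75  191.875] exp [257.1105 191.878 ]
```

The pen rests where it should, with collar and nozzle within about 2 px of the expected seated pose in both views, and the gripper is clear. Handing in.

```bash
python3 -c "
from station import bot
print(bot.hand_in())"
```

```text
the job is handed in; nothing more can be done
None
```

The pen was dipped straight along the cup until the pad pushed back with about 5 N (half its travel), then laid in the blue rest with its collar against the upper end and released; I handed in at about 32 s, with no verdict returned.

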